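Start a board test at the test console

TASK

The small green board is already in the test console: start its test with the closed fingers. First switch the rocker fully over by pressing down its raised half, then push the round button fully in (it stays in), then press the bar-shaped key fully down, and finish with your fingers still holding the key down. Grasp nothing, press the controls only in this order, and leave the board, the side cutter and the solder spool where they are.

Things in the scene. Friction and masses are not known exactly. Their poses are not given: they have to be found in the camera images.
- console: flat grey base plate of the test console, 170 (x) x 300 (y) x 12 mm, fixed to the bench; origin at the centre of its underside. Its y axis runs along the row of three switch modules, which stands on the half nearer the robot (row line at x = -32 mm, modules at y = -95, 0 and +95 mm); its x axis points away from the robot
- rocker_module: grey square switch module, 72 x 72 x 36 mm, fixed on the console; origin at the centre of its underside, 12 mm above the bench; axes as the console's. The three modules sit in any order. This one carries the rocker: a black V-shaped paddle 40 mm wide, two halves 32 mm long, hinged along the module's y axis, 42 mm above the underside
- latch_module: grey square switch module, 72 x 72 x 36 mm, fixed on the console; origin at the centre of its underside, 12 mm above the bench; axes as the console's. The three modules sit in any order. This one carries the round button
- key_module: grey square switch module, 72 x 72 x 36 mm, fixed on the console; origin at the centre of its underside, 12 mm above the bench; axes as the console's. The three modules sit in any order. This one carries the bar-shaped key
- rocker_raised_half (a point): point on top of the rocker's half that is raised at the start (the half on the console's +x side), 22 mm from the hinge line. That half slopes up at about 23 degrees while the near half is level; pressed straight down, this point sinks about 9 mm until its half is level. It moves with the rocker
- rocker (a joint): angle of the rocker, rad: 0 = off (far half raised), 0.4 = fully on (far half level, near half raised); stays where it is left; friction 0.03 N m, so about 1.5 N at the raised half moves it
- latch_button_top (a point): centre of the flat top of the round button (black, 32 mm diameter), 16 mm above the top of its module when out, 8 mm when fully in; moves with the button
- latch_button (a joint): how far the round button is pushed in, m: 0 = out, 0.008 = fully in; pushed straight down with about 2 N, it stays where it is left
- test_key_top (a point): centre of the flat top of the bar-shaped key (black, 26 mm along the console's x, 56 mm along its y), 16 mm above the top of its module when up, 8 mm when fully down; moves with the key
- test_key (a joint): how far the bar-shaped key is pressed, m: 0 = up, 0.008 = fully down; a spring pushes it back up with 1.6 N at the top and 4.8 N fully down
- board: small green plug-in board, 32 x 50 x 15 mm, loose in its nest of four black corner angles on the console behind the modules; origin at the centre of its underside; leave alone
- cutter: side cutter with red handles, 121 x 46 x 12 mm, loose on the bench between the console and the robot; origin at the centre of its underside, x axis along its length; leave alone
- spool: solder spool, 54 mm diameter, 40 mm high, loose on the bench between the console and the robot; origin at the centre of its underside; leave alone

How it is judged:
By the outcome, as a careful person would: the job done as asked, in the order asked, and still so for the second after the job is handed in, while the arm keeps its last pose, push and grip.
It also fails if it takes over 38 s, if anything falls off the work surface, if the arm or the gripper's body presses on something with over 40 N, if the wrist force passes 120 N, or if a joint passes its speed limit or range.

ROBOT

A 6-joint arm with a two-finger parallel gripper is mounted at the origin on a cart in front of the work surface, level with it; the furniture and walls round the work are solid. World frame = base frame: x ahead of the robot, y to its left, z up, the work surface at z = 0. Lengths are in m, angles in rad, forces in N, time in s.
With the tool pointing down it reaches from about 0.35 to 0.775 m from the base axis. Payload 5.5 kg.
Tool frame: the origin (TCP) lies midway between the tips of the shut fingers; the grasp point (between the pads) lies 19 mm behind it (env.tcp_to_grasp is the distance from the TCP to the grasp point, in m); z points along the fingers, y is the direction in which the jaws open and shut (so a half turn about z gives the same grasp; the last joint's range is limited). The gripper opens to 85 mm and grips with 20 to 120 N. Pads are 22 mm wide; open, the fingers measure 114 mm over their backs; the gripper's body (76 mm by 85 mm) begins 54 mm behind the grasp point. The pads swing forward as they close: fully open they stand 13 mm farther back than shut.
Start: joints at [-1.258, 0.313, 0.046, 1.304, 0, 1.431], TCP at [0.252, -0.517, 0.231] pointing down, gripper open.
Joint ranges: [-2.76, 2.76], [-0.86, 1.69], [-1.03, 1.26], [-2.2, 2.34], [-1.47, 1.5], [-3.14, 3.14]. Speed limits (rad/s): [2.57, 2.57, 3.14, 3.14, 3.14, 3.14].

INTERFACE

Orientations are given as a unit quaternion [w, x, y, z].
In Python, from workcell import get_state, viewer, hand_in, finder, env gives the robot as it stands.
- The arm moves only by the tool arm_command, never from a script. Its argument "motion" is a list of rows, each an object of numbers: "x", "y", "z": the shift along the tool's x, y, z in mm; "rx", "ry", "rz": the turn, a rotation vector about the tool's x, y, z in degrees; "hand": the closure, from -1 (fully open) to 1 (shut). A call has 1 to 10 rows; each row is the pose to reach, as a shift and turn from the pose commanded when the call began, along the tool's axes at that moment; what a row does not reach only later rows make up. A row lasts 1/8 s, in which the tool goes at most 62.5 mm and 10.7 degrees, less where a joint would pass 70% of its speed; a pose out of reach is approached as far as the arm can. A call with a gripper value outside its range is refused whole. The fingers move at their own pace and stop on an object; "force" is the grip in N (left out, the last holds). Time passes only in rows, so rows that repeat a pose let the fingers close. It gives the time, the measured TCP pose, the force and the opening at its end, in the units of the state.
- get_state(): the state, without advancing time (a new reading comes with each control period).
- viewer.read_camera(name): name is "scene" or "top" or "wrist"; returns a dict with "image" (480x640x3 uint8, red, green, blue), "z_map" (480x640 float32, m along the optical axis (not along the pixel's ray), 0 where there is no reading), "intrinsics" (3x3 intrinsics, pixels), "rvec" (rotation vector, rad) and "tvec" (3), from world to camera coordinates, as OpenCV has them. Camera axes: x right, y down, z forward; pixel columns grow to the right and rows downward; lengths in m; the calibration is good to about 2 mm. A picture is of the moment at which its call begins.
- hand_in(): hands the job in, once; it reports no verdict.
Trained networks look in a picture, given as the dict that the camera call returned (one of the last four; its "shot" number tells which), for a name from the list of things; names that differ only in an ending like _2 or _b are one class to them, and where a whole thing is asked for, a point or a joint stands for the part that bears it (a point fixed in the world has none). Each returns a list of dicts, best first, with "score" (0 to 1); they miss things now and then, are a little off and sometimes report something else, mostly with a low value. They report only what shows in the picture. A call takes as long as a camera call.
- finder.find_in(picture, query): "at" ([column, row] in pixels, amid what is visible of it).
- finder.masks_of(picture, query): "region" (480x640 bool, what is visible of it) and "at" ([column, row] in pixels, amid what is visible of it).
The state is a dict: "clock": time; "joint_pos": joint angles; "qvel": joint speeds; "tau": joint torques, N m; "tcp_pos": TCP position; "orientation": TCP orientation; "wrist_force": force on the tool from outside, world axes, zero at the start; "ft_torque": the same for the moment, N m; "finger_gap": finger opening in m.
Only numpy, scipy, OpenCV 4.12 (cv2) and the standard library are available. Lean on these libraries where they do the work, as an engineer would, in place of code of your own. Each camera call takes 0.05 s, during which the arm holds its last target.

## Working session

There is one attempt and no reset: what is moved stays moved. The work goes in short steps, Python scripts to look and compute and a tool call to move; the robot and the scene stay as the last step left them, time stands still between calls to the robot, and variables do not carry over. Pictures are saved under pics/ and viewed, and the job is handed in when it is done.

Besides the shell and the picture viewer there is one more tool, called as name(argument=value, ...), one argument or row to a line, values as JSON. arm_command: Moves the arm, as the interface text tells. Its arguments: {"type":"object","properties":{"motion":{"type":"array","items":{"type":"object","properties":{"x":{"type":"number"},"y":{"type":"number"},"z":{"type":"number"},"rx":{"type":"number"},"ry":{"type":"number"},"rz":{"type":"number"},"hand":{"type":"number"}}}},"force":{"type":"number"}},"required":["motion"]}

```bash
mkdir -p pics
cat > h.py <<'E'
import numpy as np, cv2
from workcell import get_state, viewer, hand_in, finder, env
def world(p,u,v,d=None):
    K=p["intrinsics"];R=cv2.Rodrigues(np.array(p["rvec"],float))[0];t=np.array(p["tvec"],float).ravel()
    u=np.atleast_1d(u);v=np.atleast_1d(v)
    d=p["z_map"][v.astype(int),u.astype(int)] if d is None else d
    c=np.stack([(u-K[0,2])/K[0,0]*d,(v-K[1,2])/K[1,1]*d,d],1)
    return (c-t)@R, d
E
python3 - <<'E'
from h import *
s=get_state();print(s)
for n in ["top","scene"]:
    p=viewer.read_camera(n);im=p["image"][:,:,::-1].copy();cv2.imwrite(f"pics/{n}0.png",im)
    for q in ["console","rocker_module","latch_module","key_module","rocker_raised_half","latch_button_top","test_key_top","board","cutter","spool"]:
        r=finder.masks_of(p,q)
        for m in r[:2]:
            v,u=np.nonzero(m["region"]);w,d=world(p,u,v);w=w[d>0]
            if len(w): print(n,q,round(m["score"],2),np.round(m["at"]),len(w),np.median(w,0).round(4),np.percentile(w,2,axis=0).round(3),np.percentile(w,98,axis=0).round(3))
E
```

```text
{'clock': 0.0, 'joint_pos': array([-1.25762466e+00,  3.13995149e-01,  4.49746472e-02,  1.30362029e+00,
        8.31418873e-06,  1.43119975e+00]), 'qvel': array([-0.00103195, -0.0001729 ,  0.00051853,  0.00078264,  0.00025128,
        0.00115979]), 'tau': array([-7.22126115e-04, -4.80622315e+01,  2.98535174e+01,  1.93055591e-02,
       -5.08275832e-05,  1.28543149e-06]), 'tcp_pos': array([ 0.25137059, -0.51656385,  0.23041011]), 'orientation': array([-9.19121219e-04,  9.74483954e-01,  2.24455281e-01, -7.57963546e-05]), 'wrist_force': array([-0.19523864, -1.11413876,  0.5161208 ]), 'ft_torque': array([-0.01862991, -0.03364772,  0.04667151]), 'finger_gap': 0.08528413778247435}
top console 0.96 [319. 208.] 9204 [0.553  0.2296 0.0114] [0.429 0.072 0.008] [0.634 0.366 0.016]
top console 0.29 [384. 221.] 1711 [0.5244 0.1221 0.0478] [0.488 0.083 0.02 ] [0.562 0.159 0.065]
top rocker_module 0.58 [278. 244.] 1697 [0.4753 0.3016 0.0514] [0.438 0.265 0.041] [0.513 0.339 0.065]
top latch_module 0.96 [382. 222.] 1608 [0.5231 0.122  0.048 ] [0.489 0.084 0.033] [0.56  0.157 0.065]
top key_module 0.6
[... 1098 characters left out ...]
ne latch_module 0.5 [328. 266.] 358 [0.4924 0.2157 0.0631] [0.481 0.185 0.051] [0.512 0.238 0.067]
scene key_module 0.7 [328. 274.] 1282 [0.4799 0.2217 0.0484] [0.458 0.172 0.019] [0.52  0.25  0.067]
scene rocker_raised_half 0.62 [288. 281.] 583 [0.4787 0.3052 0.057 ] [0.442 0.278 0.051] [0.506 0.328 0.067]
scene test_key_top 0.75 [326. 263.] 380 [0.4928 0.2164 0.0629] [0.481 0.176 0.047] [0.533 0.239 0.067]
scene board 0.63 [293. 263.] 141 [0.5837 0.2319 0.0217] [0.564 0.211 0.018] [0.597 0.248 0.03 ]
scene cutter 0.65 [348. 317.] 557 [0.3781 0.2412 0.0115] [0.368 0.187 0.004] [0.419 0.293 0.015]
scene spool 0.95 [389. 282.] 748 [0.4129 0.1323 0.0322] [0.399 0.101 0.005] [0.447 0.147 0.043]
```

View pics/top0.png

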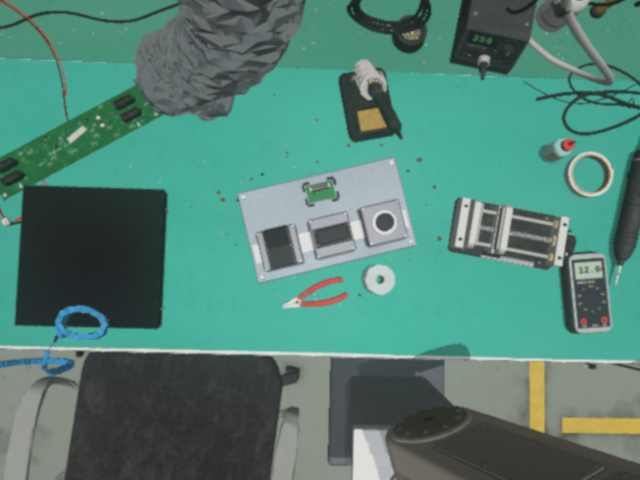

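View pics/scene0.png

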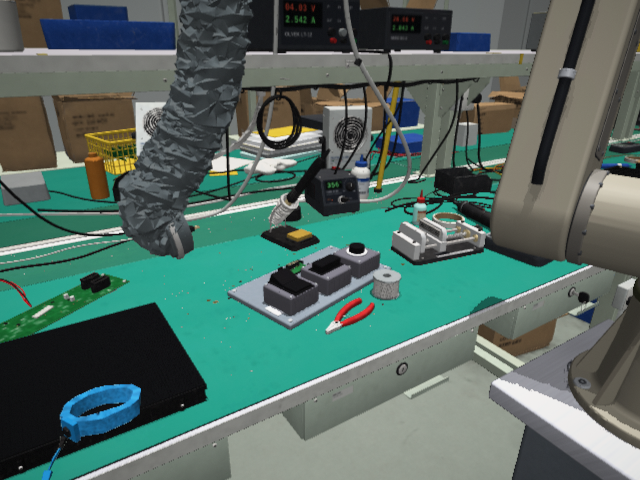

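The top view shows the modules as rocker (278,244), key (331,234) and round button (384,222). The board is at (320,190), the cutter at (315,293) and the spool at (380,280). The fume hose hangs behind and to the left of the console. Next I refine the geometry and check clearance.

Run:
```python
from h import *
p=viewer.read_camera("top")
pts={}
for q,zl,zh in [("latch_button_top",.06,.07),("test_key_top",.06,.07),("rocker_module",.04,.08),("rocker_raised_half",.04,.08),("latch_module",.045,.052),("key_module",.045,.07)]:
    m=finder.masks_of(p,q)[0]
    v,u=np.nonzero(m["region"]);w,d=world(p,u,v);w=w[(d>0)&(w[:,2]>zl)&(w[:,2]<zh)]
    r=cv2.minAreaRect((w[:,:2]*1000).astype(np.float32));print(q,len(w),w[:,2].mean().round(4),r)
    if q=="rocker_raised_half":
        a=np.radians(14.9);ex=w[:,:2]@[np.cos(a),np.sin(a)]
        for lo in np.arange(ex.min(),ex.max(),.005):
            k=(ex>=lo)&(ex<lo+.005);print(round(lo,3),k.sum(),np.median(w[k],0).round(4))
v,u=np.mgrid[0:340,100:500];w,d=world(p,u.ravel(),v.ravel());w=w[d>0]
# tall stuff
k=(w[:,2]>.1);w=w[k];
dist=np.hypot(w[:,0]-.5,w[:,1]-.25);i=np.argsort(dist)[:1];print(w[i],dist[i])
s=get_state();R=cv2.Rodrigues(np.zeros(3))[0]
```

```text
latch_button_top 256 0.0634 ((525.4531860351562, 119.31688690185547), (29.913330078125, 29.699262619018555), 2.6535935401916504)
test_key_top 466 0.0632 ((500.50787353515625, 211.03619384765625), (25.797382354736328, 55.70195007324219), 15.80524730682373)
rocker_module 1631 0.0522 ((475.8814697265625, 302.5713806152344), (72.01229095458984, 71.96773529052734), 15.67805004119873)
rocker_raised_half 929 0.0559 ((477.1272277832031, 302.80706787109375), (70.44538116455078, 42.495704650878906), 15.418292045593262)
0.504 60 [0.445  0.2945 0.0519]
0.509 68 [0.4501 0.2954 0.0536]
0.514 69 [0.4552 0.2973 0.0535]
0.519 68 [0.4604 0.2983 0.053 ]
0.524 69 [0.4655 0.2991 0.0533]
0.529 66 [0.4692 0.3004 0.0532]
0.534 67 [0.4744 0.3014 0.0526]
0.539 68 [0.4794 0.3032 0.0545]
0.544 69 [0.4844 0.3049 0.057 ]
0.549 70 [0.4896 0.3052 0.0585]
0.554 68 [0.4937 0.3076 0.0608]
0.559 72 [0.4983 0.3083 0.063 ]
0.564 67 [0.5031 0.3102 0.0636]
0.569 46 [0.5079 0.3129 0.0556]
0.574 2 [0.5082 0.3222 0.0478]
latch_module 1182 0.0479 ((525.30859375, 119.35199737548828), (71.34638977050781, 71.1429672241211), 15.035536766052246)
key_module 1507 0.0525 ((500.471923828125, 210.88357543945312), (70.92205810546875, 71.08875274658203), 14.949496269226074)
[[0.65431516 0.29064826 0.52732269]] [0.15957898]
```

```bash
cat >> h.py <<'E'
from scipy.spatial.transform import Rotation as Ro
def plan(*targets,yaw=None):
    s=get_state();q=s["orientation"];R=Ro.from_quat([q[1],q[2],q[3],q[0]])
    print("t",s["clock"],"tcp",s["tcp_pos"].round(4),"F",s["wrist_force"].round(2),"gap",round(s["finger_gap"],4),"j",s["joint_pos"].round(2))
    for t in targets: print(t,"shift mm",(R.inv().apply(np.array(t)-s["tcp_pos"])*1000).round(1))
    if yaw is not None:
        a=np.radians(yaw);G=Ro.from_matrix(np.array([[np.cos(a),np.sin(a),0],[np.sin(a),-np.cos(a),0],[0,0,-1.]]))
        print("rot deg",np.degrees((R.inv()*G).as_rotvec()).round(2))
E
python3 - <<'E'
from h import *
plan((.495,.308,.16),(.495,.308,.1),yaw=105.2)
for n in ["scene","top"]:
    p=viewer.read_camera(n)
    v,u=np.mgrid[0:330,100:430];w,d=world(p,u.ravel(),v.ravel());w=w[d>0]
    for z in np.arange(.1,.9,.1):
        k=w[(w[:,2]>z)&(w[:,2]<z+.1)&(w[:,0]<.95)&(w[:,0]>.2)&(w[:,1]>-.1)&(w[:,1]<.8)]
        if len(k): print(n,z.round(1),len(k),np.percentile(k,[1,99],axis=0).round(2).tolist(), np.hypot(k[:,0],k[:,1]).min().round(2))
E
```

```text
t 1.45 tcp [ 0.2515 -0.5171  0.2313] F [0.35 0.58 0.58] gap 0.0854 j [-1.26  0.31  0.05  1.3  -0.    1.43]
(0.495, 0.308, 0.16) shift mm [ 579.9 -635.5   71.3]
(0.495, 0.308, 0.1) shift mm [ 579.9 -635.5  131.3]
rot deg [  0.     0.   -79.26]
scene 0.1 4485 [[0.66, -0.09, 0.1], [0.94, 0.52, 0.2]] 0.66
scene 0.2 5718 [[0.64, -0.07, 0.2], [0.94, 0.5, 0.3]] 0.64
scene 0.3 9716 [[0.65, -0.09, 0.3], [0.87, 0.5, 0.4]] 0.72
scene 0.4 10741 [[0.65, -0.09, 0.4], [0.94, 0.49, 0.5]] 0.71
scene 0.5 1798 [[0.66, -0.1, 0.5], [0.93, 0.37, 0.53]] 0.72
top 0.1 1986 [[0.67, 0.13, 0.1], [0.78, 0.52, 0.2]] 0.67
top 0.2 4838 [[0.64, 0.1, 0.2], [0.8, 0.5, 0.3]] 0.64
top 0.3 2883 [[0.65, 0.2, 0.3], [0.78, 0.43, 0.4]] 0.72
top 0.4 6057 [[0.65, 0.26, 0.4], [0.7, 0.38, 0.5]] 0.72
top 0.5 787 [[0.65, 0.28, 0.5], [0.67, 0.34, 0.53]] 0.72
```

The hose's nearest surface is at x≈0.65, about 0.15 m beyond the rocker point, so the approach at x<0.5 is clear.

arm_command(
  motion=[
    {"x":36,"y":-40,"z":4,"rz":-5,"hand":1},
    {"x":73,"y":-79,"z":8,"rz":-10,"hand":1},
    {"x":109,"y":-119,"z":12,"rz":-15,"hand":1},
    {"x":145,"y":-159,"z":16,"rz":-20,"hand":1},
    {"x":181,"y":-199,"z":20,"rz":-25,"hand":1},
    {"x":218,"y":-238,"z":24,"rz":-30,"hand":1},
    {"x":254,"y":-278,"z":28,"rz":-35,"hand":1},
    {"x":290,"y":-318,"z":32,"rz":-40,"hand":1},
    {"x":326,"y":-357,"z":36,"rz":-45,"hand":1},
    {"x":363,"y":-397,"z":40,"rz":-50,"hand":1},
  ],
)

```text
invalid input at $.motion[0]: expected keys x, y, z, rx, ry, rz, hand
```

```bash
python3 -c "
from h import *
plan((.495,.308,.12),yaw=105.2)"
```

```text
t 1.55 tcp [ 0.2515 -0.5171  0.2313] F [0.39 0.13 0.25] gap 0.0854 j [-1.26  0.31  0.05  1.3  -0.    1.43]
(0.495, 0.308, 0.12) shift mm [ 579.9 -635.5  111.2]
rot deg [  0.     0.   -79.26]
```

arm_command(
  motion=[
    {"x":36,"y":-40,"z":4,"rx":0,"ry":0,"rz":-5,"hand":1},
    {"x":73,"y":-79,"z":8,"rx":0,"ry":0,"rz":-10,"hand":1},
    {"x":109,"y":-119,"z":12,"rx":0,"ry":0,"rz":-15,"hand":1},
    {"x":145,"y":-159,"z":16,"rx":0,"ry":0,"rz":-20,"hand":1},
    {"x":181,"y":-199,"z":20,"rx":0,"ry":0,"rz":-25,"hand":1},
    {"x":218,"y":-238,"z":24,"rx":0,"ry":0,"rz":-30,"hand":1},
    {"x":254,"y":-278,"z":28,"rx":0,"ry":0,"rz":-35,"hand":1},
    {"x":290,"y":-318,"z":32,"rx":0,"ry":0,"rz":-40,"hand":1},
    {"x":326,"y":-357,"z":36,"rx":0,"ry":0,"rz":-45,"hand":1},
    {"x":363,"y":-397,"z":40,"rx":0,"ry":0,"rz":-50,"hand":1},
  ],
)

```text
clock: 2.8
tcp_pos: [0.4048, 0.0003, 0.1916]
orientation: [0.001, 0.788, 0.616, 0.0]
wrist_force: [1.0, -0.5, 0.5]
finger_gap: 0.0002
```

```bash
python3 -c "
from h import *
plan((.495,.308,.12),yaw=105.2)"
```

```text
t 2.8 tcp [4.048e-01 3.000e-04 1.916e-01] F [ 0.99 -0.53  0.55] gap 0.0002 j [-0.2   0.   -0.43  1.14 -0.    1.62]
(0.495, 0.308, 0.12) shift mm [320.4  13.5  71.5]
rot deg [  0.08   0.03 -29.11]
```

arm_command(
  motion=[
    {"x":45,"y":2,"z":10,"rx":0,"ry":0,"rz":-5,"hand":1},
    {"x":92,"y":4,"z":20,"rx":0,"ry":0,"rz":-10,"hand":1},
    {"x":138,"y":6,"z":30,"rx":0,"ry":0,"rz":-15,"hand":1},
    {"x":184,"y":8,"z":40,"rx":0,"ry":0,"rz":-20,"hand":1},
    {"x":230,"y":10,"z":50,"rx":0,"ry":0,"rz":-25,"hand":1},
    {"x":276,"y":12,"z":60,"rx":0,"ry":0,"rz":-29,"hand":1},
    {"x":320,"y":13,"z":70,"rx":0,"ry":0,"rz":-29,"hand":1},
    {"x":320,"y":13,"z":70,"rx":0,"ry":0,"rz":-29,"hand":1},
    {"x":320,"y":13,"z":70,"rx":0,"ry":0,"rz":-29,"hand":1},
  ],
)

```text
clock: 3.92
tcp_pos: [0.4942, 0.3056, 0.121]
orientation: [-0.0, 0.609, 0.793, -0.001]
wrist_force: [-0.7, -0.6, -0.1]
finger_gap: 0.0001
```

```bash
python3 -c "
from h import *
plan((.495,.308,.052),yaw=105.2)
for n in ['scene','wrist']:
    p=viewer.read_camera(n);cv2.imwrite('pics/%s1.png'%n,p['image'][:,:,::-1])
"
```

```text
t 3.925 tcp [0.4942 0.3056 0.121 ] F [-0.72 -0.64 -0.13] gap 0.0001 j [ 0.42  0.38 -0.13  1.06 -0.    1.73]
(0.495, 0.308, 0.052) shift mm [ 2.1  1.5 69. ]
rot deg [-0.06  0.03 -0.24]
```

View pics/scene1.png

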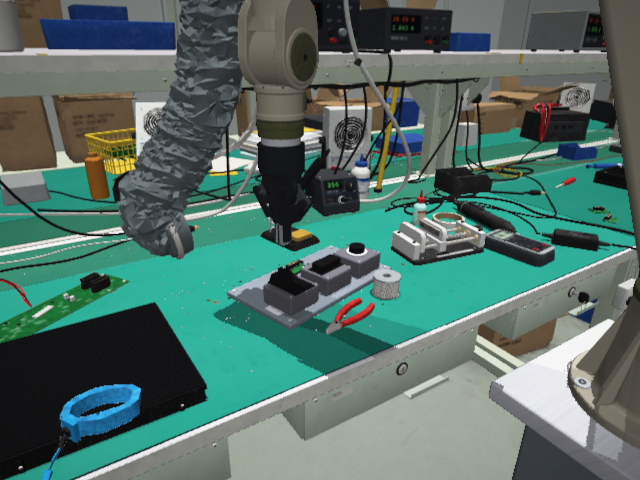

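View pics/wrist1.png

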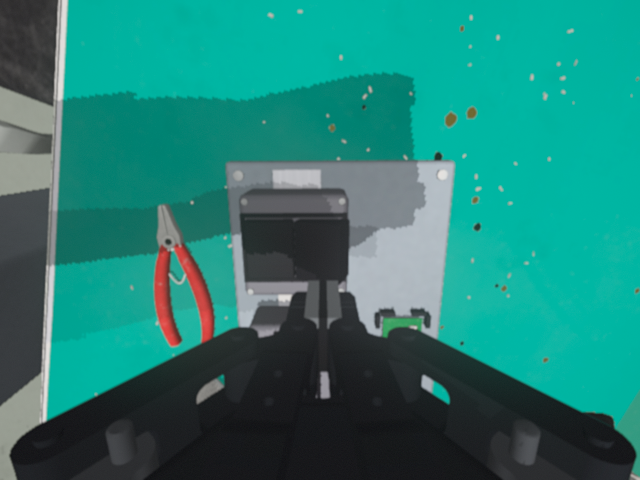

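Scene view: the gripper is above the console with the hose clear to its left. Wrist view: the shut tips at (323,300) line up with the raised half, the darker half at columns 293–348. I go down in steps and watch the force.

arm_command(
  motion=[
    {"x":2,"y":1.5,"z":25,"rx":0,"ry":0,"rz":0,"hand":1},
    {"x":2,"y":1.5,"z":48,"rx":0,"ry":0,"rz":0,"hand":1},
    {"x":2,"y":1.5,"z":54,"rx":0,"ry":0,"rz":0,"hand":1},
    {"x":2,"y":1.5,"z":58,"rx":0,"ry":0,"rz":0,"hand":1},
    {"x":2,"y":1.5,"z":62,"rx":0,"ry":0,"rz":0,"hand":1},
    {"x":2,"y":1.5,"z":65,"rx":0,"ry":0,"rz":0,"hand":1},
    {"x":2,"y":1.5,"z":66,"rx":0,"ry":0,"rz":0,"hand":1},
    {"x":2,"y":1.5,"z":66,"rx":0,"ry":0,"rz":0,"hand":1},
  ],
)

```text
clock: 5.03
tcp_pos: [0.4958, 0.3085, 0.0554]
orientation: [0.0, 0.609, 0.793, 0.0]
wrist_force: [1.1, 0.6, 0.9]
finger_gap: -0.0003
```

arm_command(
  motion=[
    {"x":0,"y":0,"z":1,"rx":0,"ry":0,"rz":0,"hand":1},
    {"x":0,"y":0,"z":2,"rx":0,"ry":0,"rz":0,"hand":1},
    {"x":0,"y":0,"z":2,"rx":0,"ry":0,"rz":0,"hand":1},
  ],
)

```text
clock: 5.4
tcp_pos: [0.4958, 0.3085, 0.054]
orientation: [0.0, 0.609, 0.793, 0.0]
wrist_force: [-0.2, -0.1, 5.1]
finger_gap: 0.0003
```

arm_command(
  motion=[
    {"x":0,"y":0,"z":1,"rx":0,"ry":0,"rz":0,"hand":1},
    {"x":0,"y":0,"z":2,"rx":0,"ry":0,"rz":0,"hand":1},
    {"x":0,"y":0,"z":2,"rx":0,"ry":0,"rz":0,"hand":1},
  ],
)

```text
clock: 5.78
tcp_pos: [0.4959, 0.3085, 0.0538]
orientation: [0.001, 0.609, 0.793, 0.001]
wrist_force: [-3.7, -2.3, 17.4]
finger_gap: 0.0001
```

A hard stop at z≈0.054, with 17 N. That matches the level half, so I lift and check.

arm_command(
  motion=[
    {"x":0,"y":0,"z":-15,"rx":0,"ry":0,"rz":0,"hand":1},
    {"x":0,"y":0,"z":-50,"rx":0,"ry":0,"rz":0,"hand":1},
    {"x":-30,"y":0,"z":-60,"rx":0,"ry":0,"rz":0,"hand":1},
    {"x":-80,"y":0,"z":-60,"rx":0,"ry":0,"rz":0,"hand":1},
    {"x":-135,"y":0,"z":-60,"rx":0,"ry":0,"rz":0,"hand":1},
    {"x":-190,"y":0,"z":-60,"rx":0,"ry":0,"rz":0,"hand":1},
    {"x":-190,"y":0,"z":-60,"rx":0,"ry":0,"rz":0,"hand":1},
    {"x":-190,"y":0,"z":-60,"rx":0,"ry":0,"rz":0,"hand":1},
  ],
)

```text
clock: 6.78
tcp_pos: [0.5442, 0.1247, 0.1112]
orientation: [-0.0, 0.609, 0.793, -0.0]
wrist_force: [-0.9, -0.3, 0.0]
finger_gap: 0.0002
```

```bash
cat > look.py <<'E'
from h import *
import sys
plan((.5255,.1195,.070),(.5005,.211,.070),yaw=105.2)
p=viewer.read_camera("scene");cv2.imwrite('pics/scene%s.png'%sys.argv[1],cv2.resize(p['image'][220:340,220:420,::-1],(800,480),interpolation=cv2.INTER_CUBIC))
for q in ["rocker_raised_half","latch_button_top","test_key_top"]:
  for m in finder.masks_of(p,q)[:1]:
    v,u=np.nonzero(m["region"]);w,d=world(p,u,v);w=w[(d>0)&(w[:,2]<.08)]
    a=np.radians(15.2);ex=(w[:,:2]-[.476,.3027])@[np.cos(a),np.sin(a)]
    print(q,m["score"],"top z",np.percentile(w[:,2],[50,80,95]).round(4))
    if q[0]=="r":
        for lo in np.arange(-.036,.036,.008):
            k=(ex>=lo)&(ex<lo+.008)
            if k.sum(): print(round(lo+.004,3),k.sum(),np.median(w[k],0).round(4))
E
python3 look.py 2
```

```text
t 6.775 tcp [0.5442 0.1247 0.1112] F [-0.9  -0.3   0.01] gap 0.0002 j [ 0.08  0.35 -0.21  1.02  0.    1.39]
(0.5255, 0.1195, 0.07) shift mm [ -0.2 -19.4  41.2]
(0.5005, 0.211, 0.07) shift mm [ 94.6 -20.   41.2]
rot deg [-0.04 -0.03 -0.3 ]
rocker_raised_half 0.87 top z [0.0567 0.0626 0.0668]
-0.032 179 [0.444  0.2954 0.0611]
-0.024 47 [0.4498 0.3123 0.0644]
-0.016 38 [0.458  0.3149 0.0611]
-0.008 36 [0.4661 0.3123 0.0583]
0.0 44 [0.4757 0.3082 0.056 ]
0.008 51 [0.4829 0.306  0.056 ]
0.016 50 [0.4915 0.309  0.0561]
0.024 53 [0.4984 0.3118 0.056 ]
0.032 10 [0.5023 0.3187 0.0556]
latch_button_top 0.71 top z [0.0636 0.0661 0.0668]
```

View pics/scene2.png

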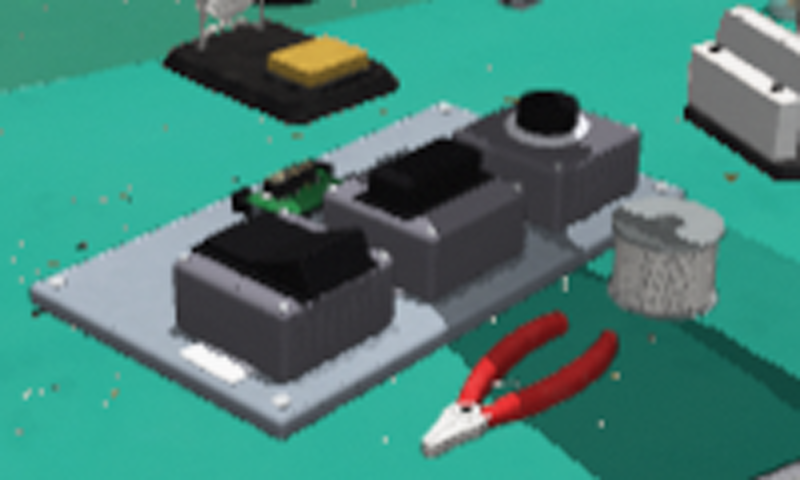

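The rocker is over: at crop (280,250) the near half is raised and the far half is level at 0.056. Board, cutter and spool have not moved. Next is the round button.

arm_command(
  motion=[
    {"x":0,"y":-19.5,"z":5,"rx":0,"ry":0,"rz":0,"hand":1},
    {"x":0,"y":-19.5,"z":30,"rx":0,"ry":0,"rz":0,"hand":1},
    {"x":0,"y":-19.5,"z":42,"rx":0,"ry":0,"rz":0,"hand":1},
    {"x":0,"y":-19.5,"z":47,"rx":0,"ry":0,"rz":0,"hand":1},
    {"x":0,"y":-19.5,"z":51,"rx":0,"ry":0,"rz":0,"hand":1},
    {"x":0,"y":-19.5,"z":54,"rx":0,"ry":0,"rz":0,"hand":1},
    {"x":0,"y":-19.5,"z":56,"rx":0,"ry":0,"rz":0,"hand":1},
    {"x":0,"y":-19.5,"z":57,"rx":0,"ry":0,"rz":0,"hand":1},
    {"x":0,"y":-19.5,"z":57,"rx":0,"ry":0,"rz":0,"hand":1},
  ],
)

```text
clock: 8.1
tcp_pos: [0.5262, 0.1199, 0.0559]
orientation: [0.001, 0.609, 0.793, 0.001]
wrist_force: [-4.3, 1.1, 11.1]
finger_gap: -0.0
```

arm_command(
  motion=[
    {"x":0,"y":0,"z":1,"rx":0,"ry":0,"rz":0,"hand":1},
    {"x":0,"y":0,"z":1,"rx":0,"ry":0,"rz":0,"hand":1},
  ],
)

```text
clock: 8.35
tcp_pos: [0.5263, 0.1199, 0.0559]
orientation: [0.001, 0.609, 0.793, 0.001]
wrist_force: [-7.4, 1.0, 17.9]
finger_gap: -0.0001
```

arm_command(
  motion=[
    {"x":0,"y":0,"z":-15,"rx":0,"ry":0,"rz":0,"hand":1},
    {"x":0,"y":0,"z":-45,"rx":0,"ry":0,"rz":0,"hand":1},
    {"x":30,"y":0,"z":-50,"rx":0,"ry":0,"rz":0,"hand":1},
    {"x":70,"y":0,"z":-50,"rx":0,"ry":0,"rz":0,"hand":1},
    {"x":94.5,"y":0,"z":-50,"rx":0,"ry":0,"rz":0,"hand":1},
    {"x":94.5,"y":0,"z":-50,"rx":0,"ry":0,"rz":0,"hand":1},
    {"x":94.5,"y":0,"z":-50,"rx":0,"ry":0,"rz":0,"hand":1},
  ],
)

```text
clock: 9.22
tcp_pos: [0.5018, 0.2106, 0.1035]
orientation: [0.0, 0.609, 0.793, 0.0]
wrist_force: [-0.9, 1.0, 0.2]
finger_gap: -0.0001
```

```bash
python3 look.py 3
```

```text
t 9.225 tcp [0.5018 0.2106 0.1035] F [-0.87  0.99  0.18] gap -0.0001 j [ 0.25  0.33 -0.26  0.98 -0.    1.56]
(0.5255, 0.1195, 0.07) shift mm [-94.1  -0.6  33.5]
(0.5005, 0.211, 0.07) shift mm [ 0.7 -1.1 33.5]
rot deg [ 0.03  0.03 -0.26]
rocker_raised_half 0.71 top z [0.0567 0.0623 0.0667]
-0.032 177 [0.444  0.2961 0.0612]
-0.024 44 [0.4497 0.3129 0.0644]
-0.016 38 [0.4571 0.314  0.0614]
-0.008 32 [0.4654 0.316  0.058 ]
0.0 46 [0.4764 0.3037 0.0561]
0.008 50 [0.4832 0.3076 0.0561]
0.016 52 [0.4912 0.3107 0.0559]
0.024 48 [0.4979 0.3127 0.0559]
0.032 12 [0.5035 0.3129 0.0558]
latch_button_top 0.7 top z [0.0486 0.0578 0.0663]
test_key_top 0.79 top z [0.0637 0.0662 0.0668]
```

View pics/scene3.png

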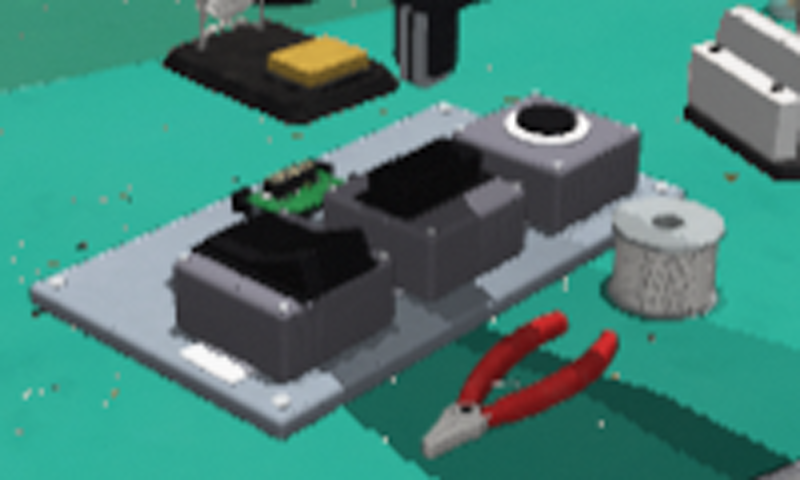

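The button is in: at crop (547,120) it now sits low in its ring. The key at (420,180) is still up. Next I press and hold the key.

arm_command(
  motion=[
    {"x":0.5,"y":-1,"z":20,"rx":0,"ry":0,"rz":0,"hand":1},
    {"x":0.5,"y":-1,"z":34,"rx":0,"ry":0,"rz":0,"hand":1},
    {"x":0.5,"y":-1,"z":39,"rx":0,"ry":0,"rz":0,"hand":1},
    {"x":0.5,"y":-1,"z":43,"rx":0,"ry":0,"rz":0,"hand":1},
    {"x":0.5,"y":-1,"z":46,"rx":0,"ry":0,"rz":0,"hand":1},
    {"x":0.5,"y":-1,"z":48,"rx":0,"ry":0,"rz":0,"hand":1},
    {"x":0.5,"y":-1,"z":50,"rx":0,"ry":0,"rz":0,"hand":1},
    {"x":0.5,"y":-1,"z":50,"rx":0,"ry":0,"rz":0,"hand":1},
  ],
)

```text
clock: 10.42
tcp_pos: [0.5004, 0.2111, 0.0558]
orientation: [0.001, 0.609, 0.793, 0.0]
wrist_force: [-7.1, -3.7, 20.8]
finger_gap: 0.0001
```

The key is at its stop: z=0.0558 with 21 N, against a spring force of 4.8 N. I hold briefly, check and hand in.

arm_command(
  motion=[
    {"x":0,"y":0,"z":0,"rx":0,"ry":0,"rz":0,"hand":1},
    {"x":0,"y":0,"z":0,"rx":0,"ry":0,"rz":0,"hand":1},
    {"x":0,"y":0,"z":0,"rx":0,"ry":0,"rz":0,"hand":1},
  ],
)

```text
clock: 10.8
tcp_pos: [0.5004, 0.2111, 0.0558]
orientation: [0.001, 0.609, 0.793, 0.0]
wrist_force: [-7.1, -3.3, 19.3]
finger_gap: -0.0001
```

```bash
python3 look.py 4
```

```text
t 10.8 tcp [0.5004 0.2111 0.0558] F [-7.09 -3.31 19.28] gap -0.0001 j [ 0.25  0.37 -0.33  0.87 -0.    1.56]
(0.5255, 0.1195, 0.07) shift mm [-95.    0.6 -14.1]
(0.5005, 0.211, 0.07) shift mm [ -0.1   0.1 -14.2]
rot deg [ 0.09  0.04 -0.25]
rocker_raised_half 0.84 top z [0.0567 0.0624 0.0665]
-0.032 168 [0.4439 0.2961 0.0613]
-0.024 47 [0.4499 0.3132 0.0645]
-0.016 41 [0.4575 0.3149 0.0616]
-0.008 35 [0.4656 0.3119 0.0585]
0.0 45 [0.4764 0.3057 0.0559]
0.008 59 [0.4836 0.3079 0.0559]
0.016 48 [0.4913 0.3088 0.0561]
0.024 55 [0.4988 0.3098 0.0561]
0.032 11 [0.5063 0.3033 0.0557]
latch_button_top 0.49 top z [0.0575 0.0584 0.0592]
test_key_top 0.7 top z [0.0568 0.058  0.0586]
```

View pics/scene4.png

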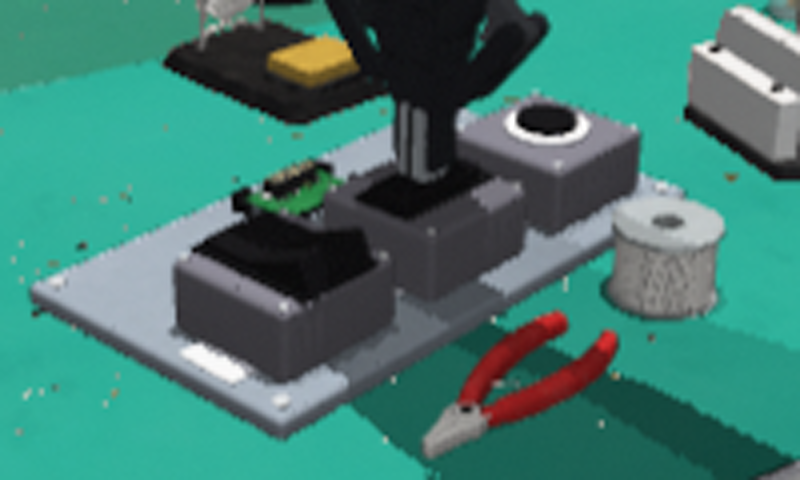

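The picture shows the fingers on the key at crop (425,175) with the key down, the button in at (547,120) and the rocker over. The loose parts have not moved.

```bash
python3 -c "
from h import *
print(hand_in())"
```

```text
the job is handed in; nothing more can be done
None
```

I started the test with the closed fingers and handed the job in at about 10.8 s. I switched the rocker, pushed the round button in, then pressed the key, and the fingers are still holding it down.

| Control | Fingertip height at the stop | Push | Check afterwards |
|---|---|---|---|
| Rocker | 0.054 m | 17 N | Far half level, near half raised |
| Round button | 0.056 m | 18 N | About 8 mm lower (top at 0.058 m, was 0.066 m) and stayed in |
| Key | 0.056 m | 19 N, still held (spring 4.8 N) | About 8 mm lower (top at 0.058 m, was 0.066 m) |

By eye, the board, cutter and spool are where they were in the last picture; I did not measure their positions again.

The scene camera reads about 2 mm higher than the fingertip heights, which is within its calibration. One move call was refused for missing fields before anything moved. No check failed.

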